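# Zero the kitchen scale with the tuning tool

## Robot

A 6-joint arm with a two-finger parallel gripper is mounted at the origin on the work surface. World frame = base frame: x ahead of the robot, y to its left, z up, the work surface at z = 0. Lengths are in m, angles in degrees, forces in N, time in s.
With the tool pointing down it reaches from about 0.3 to 0.75 m from the base axis. Payload 8.5 kg.
Tool frame: the origin (TCP) lies midway between the tips of the shut fingers; the grasp point (between the pads) lies 19 mm behind it (env.tcp_to_grasp is the z of the grasp point in the tool frame, in m); z points along the fingers, y is the line along which they close (so a half turn about z gives the same grasp; the last joint's range is limited). The gripper opens to 85 mm and grips with 20 to 120 N. Pads are 22 mm wide; open, the fingers measure 114 mm over their backs; the gripper's body (76 mm by 85 mm) begins 54 mm behind the grasp point. The pads swing forward as they close: fully open they stand 13 mm farther back than shut.
Start: joints at [62.034, 21.807, 74.336, -0, 83.858, -12.336], TCP at [0.148, 0.53, 0.199] pointing down, gripper open.
Joint ranges: [-178.18, 178.18], [-50.72, 133.34], [12.68, 142.11], [-81.47, 261.47], [9.98, 163.14], [-165.26, 165.26]. Speed limits (degrees/s): [136.94, 136.94, 180, 180, 180, 180].

## Interface

Orientations are given as a 3x3 rotation matrix whose columns are the frame's x, y, z axes.
In Python, from rig import env, imaging, job, models gives the robot as it stands. The module is installed in compiled form; this text tells all that it offers.
- The arm moves only by the tool jog_arm, never from a script. Its argument "plan" is text: rows parted by semicolons, each of 7 numbers parted by spaces: the turn, a rotation vector about the tool's x, y, z in degrees, then the shift along the tool's x, y, z in cm, then the closure in counts, from 0 (fully open) to 255 (shut). In form: rx ry rz x y z claw; .... A call has 1 to 10 rows; each row shifts and turns the commanded pose from where the row before left it, along the tool's axes as they then stand; what a row does not reach is not made up. A row lasts 1/12 s, in which the tool goes at most 41.7 mm and 7.16 degrees, less where a joint would pass 70% of its speed; a pose out of reach is approached as far as the arm can. A call with a gripper value outside its range is refused whole. The fingers move at their own pace and stop on an object; "grip_force" is the grip in N (left out, the last holds). Time passes only in rows, so rows that do not move let the fingers close. It gives the time, the measured TCP pose, the force, the opening and the grip force at its end, in the units of the state.
- env.observe(): the state, without advancing time (a new reading comes with each control period).
- imaging.get_image(name): name is "scene" or "top" or "wrist"; returns a dict with "pixels" (384x512x3 uint8, red, green, blue), "depth" (384x512 float32, m along the optical axis (not along the pixel's ray), 0 where there is no reading), "fov_y" (degrees; the focal length in pixels is half the picture's height over the tangent of half this angle, whatever the lens; pixels are square), "cx", "cy" (the principal point, pixels), "world_from_camera" (4x4, takes a point from camera to world coordinates). Camera axes: x right, y down, z forward; pixel columns grow to the right and rows downward; lengths in m; the calibration is good to about 2 mm. A picture is of the moment at which its call begins.
- job.close_job(): hands the job in; it is judged then, once.
Trained networks look in the newest picture that a camera, given by its name, has taken for a name from the list of things; names that differ only in an ending like _2 or _b are one class to them, and where a whole thing is asked for, a point or a joint stands for the part that bears it (a point fixed in the world has none). Each returns a list of dicts, best first, with "confidence" (0 to 1); they miss things now and then, are a little off and sometimes report something else, mostly with a low value. They report only what shows in the picture. A call takes as long as a camera call.
- models.outline_of(camera, query): "region" (384x512 bool, what is visible of it) and "bbox" ([centre column, centre row, width, height] in pixels, round what is visible of it).
- models.tip_of(camera, query): "at" ([column, row] in pixels: a listed point, or the origin of a listed thing).
The state is a dict: "time_s": time; "q": joint angles; "qvel": joint speeds; "joint_efforts": joint torques, N m; "position": TCP position; "tool_rot": TCP orientation; "ft_force": force on the tool from outside, world axes, zero at the start; "wrist_torque": the same for the moment, N m; "grip_width": finger opening in m; "gripper_force": force on a finger pad.
Only numpy, scipy, OpenCV 4.12 (cv2) and the standard library are available. Lean on these libraries where they do the work, as an engineer would, in place of code of your own. Each camera call takes 0.05 s, during which the arm holds its last target. There are 200 camera calls.

## Task

The empty kitchen scale no longer points to zero. Take the flat-handled plastic tuning tool from its wooden stand, seat its blade fully in the slot of the scale's sunken zero screw and, with the blade still seated, turn the screw until the needle stands on the long zero mark; press gently, never harder than about 20 N. Then put the tool back upright, down to its collar, in the free hole of the stand, with the needle still on zero and everything else left where it was.

Things in the scene. Friction and masses are not known exactly. Their poses are not given: they have to be found in the camera images.
- tool: grey plastic tool upright in a stand hole, 40 g; origin at the centre of the blade's lower end, z up along the tool. Blade 13 mm wide (x), 2.2 thick (y), 5 long; round shank 17 mm diameter, z 5 to 37 mm (foot tapers to 13 mm over 3 mm); collar 30 mm diameter, z 37 to 41; flat handle 22 (x) by 14 (y) mm, z 41 to 95. The blade is parallel to the handle's broad faces
- round_tool: a bystander: tool with the same shank and collar but a ROUND handle 24 mm in diameter and no blade, total 92 mm, in the other hole of the stand; leave it there
- stand: fixed light-wood block 135 mm (x) by 60 mm (y) by 40 mm high on the counter, with two round through holes of 20 mm diameter (2 mm chamfer at the mouth) at x = -36 and +36 mm; origin under its centre. A tool in it rests with its collar on the top, its lower end 3 mm above the counter
- stand_hole0 (a point): centre of the mouth of the stand's hole at x = -36 mm, at the top face (40 mm above the counter)
- stand_hole1 (a point): centre of the mouth of the stand's hole at x = +36 mm, at the top face
- scale: white kitchen scale fixed on the counter, 170 (x) by 340 (y) mm, deck 45 mm high, origin under its centre. +y half: round steel weighing platform, 140 mm diameter, top at 61 mm; -y half: flat white dial, 144 mm diameter; between them at x = -55, y = 0 mm (robot's side) a grey square plate with the well of the zero screw. The tool must press on scale and screw with under 20 N
- well_mouth (a point): centre of the mouth, on the deck, of the zero screw's vertical round well: 20 mm diameter, 2 mm chamfer, guiding the tool's 17 mm shank. The screw turns against about 0.035 N m of friction, stays where left, and the needle follows by 0.6 of its angle in the same sense; from the start it can turn 0.6 rad clockwise and 2.6 rad counter-clockwise
- screw_top (a point): centre of the brass zero screw's top face, 9 mm below the mouth; moves down with it. Diameter 18.6 mm, one slot right across, 4.4 mm wide, 5 mm deep, starting anywhere within 0.8 rad either side of the scale's x axis (this point's axes, along the scale's at first, do NOT tell it). The screw rides on a spring, 1 N at first, then 6 N per mm, 4 mm travel: pressed beside the slot, it sinks
- dial_center (a point): axis of the needle, centre of the dial, 50 mm above the counter
- needle_tip (a point): the tip of the thin black needle, 56 mm from the dial's centre, just above the dial, 50 mm above the counter (the needle cannot be touched). It starts 0.4 to 0.8 rad clockwise of the zero mark seen from above, so the screw has to be turned counter-clockwise
- zero_mark (a point): the long thick black zero mark on the dial, this point 56 mm from the dial's centre in the scale's +x direction (far side from the robot), at the needle's height; the needle is on zero when its tip is within 4 mm of this point seen from above
- spice_a: bystander: amber spice jar, 44 mm diameter, 90 mm high, origin under it
- spice_b: bystander: amber spice jar, 44 mm diameter, 90 mm high, origin under it
- spoon: bystander: spoon lying on the counter, 150 mm long, origin under its middle

How it is judged:
By the outcome, as a careful person would: the job done as asked, in the order asked, and still so for the second after the job is handed in, with the robot touching nothing.
It also fails if it takes over 72 s, if anything falls off the work surface, if the arm or the gripper's body presses on something with over 40 N, if the wrist force passes 120 N, or if a joint passes its speed limit or range.

## Working session

There is one attempt and no reset: what is moved stays moved. The work goes in short steps, Python scripts to look and compute and a tool call to move; the robot and the scene stay as the last step left them, time stands still between calls to the robot, and variables do not carry over. Pictures are saved under pics/ and viewed, at most 10 in all, crops included, and the job is handed in when it is done.

Besides the shell and the picture viewer there is one more tool, called after "Emit:" as name(argument=value, ...) on one line, values as JSON. jog_arm: Moves the arm, as the interface text tells. Its arguments: {"type":"object","properties":{"plan":{"type":"string"},"grip_force":{"type":"number"}},"required":["plan"]}

```bash
mkdir -p pics
cat > h.py <<'E'
import numpy as np, cv2
from rig import env, imaging, job, models
def save(im,name): cv2.imwrite('pics/'+name,cv2.cvtColor(im,cv2.COLOR_RGB2BGR))
def ray(d,uv):
    f=d['pixels'].shape[0]/2/np.tan(np.radians(d['fov_y'])/2); T=np.array(d['world_from_camera'])
    r=np.array([(uv[0]-d['cx'])/f,(uv[1]-d['cy'])/f,1.]); return T[:3,3],T[:3,:3]@r
def atz(d,uv,z):
    o,r=ray(d,uv); return o+r*(z-o[2])/r[2]
def proj(d,p):
    f=d['pixels'].shape[0]/2/np.tan(np.radians(d['fov_y'])/2); T=np.array(d['world_from_camera'])
    c=T[:3,:3].T@(np.array(p)-T[:3,3]); return np.array([d['cx']+f*c[0]/c[2],d['cy']+f*c[1]/c[2]])
def cloud(d):
    f=d['pixels'].shape[0]/2/np.tan(np.radians(d['fov_y'])/2); T=np.array(d['world_from_camera']); D=d['depth']
    v,u=np.indices(D.shape); P=np.stack([(u-d['cx'])/f*D,(v-d['cy'])/f*D,D],-1); return P@T[:3,:3].T+T[:3,3]
E
python3 - <<'E'
from h import *
np.set_printoptions(precision=4,suppress=True)
Z={'tool':.003,'round_tool':.003,'stand':0,'stand_hole0':.04,'stand_hole1':.04,'scale':0,'well_mouth':.045,'screw_top':.036,'dial_center':.05,'needle_tip':.05,'zero_mark':.05,'spice_a':0,'spoon':0}
ims=[]
for c in ['scene','top']:
    d=imaging.get_image(c); ims.append(d['pixels']); print(c,d['fov_y'],np.array(d['world_from_camera'])[:3,3])
    save(cv2.resize(d['pixels'],(800,600),interpolation=cv2.INTER_CUBIC),c+'.png')
    for n,z in Z.items():
        for r in models.tip_of(c,n)[:2]: print(n,round(r['confidence'],2),np.round(r['at'],1),atz(d,r['at'],z)[:2])
s=env.observe(); print(s['position'],s['tool_rot'],env.tcp_to_grasp)
E
```

```text
scene 57.645739155814596 [ 0.9205 -0.4017  0.5712]
tool 0.85 [167.3 235.8] [ 0.5216 -0.3255]
round_tool 0.89 [163.2 211.9] [ 0.4651 -0.3055]
stand 0.83 [166.1 223.6] [ 0.4923 -0.3137]
stand 0.48 [221.2 275.3] [ 0.6522 -0.287 ]
stand_hole0 0.71 [166.  224.9] [ 0.5248 -0.3213]
stand_hole0 0.63 [153.5 198.7] [ 0.4542 -0.3121]
stand_hole1 0.71 [166.  224.9] [ 0.5248 -0.3213]
stand_hole1 0.63 [153.5 198.7] [ 0.4542 -0.3121]
scale 0.95 [334.8 175.1] [0.6007 0.046 ]
scale 0.45 [161.4 210.4] [ 0.457  -0.3062]
well_mouth 0.92 [320.1 151.8] [0.5576 0.034 ]
screw_top 0.58 [318.8 154.6] [0.5562 0.0332]
screw_top 0.53 [152.8 196.1] [ 0.4438 -0.3096]
dial_center 0.95 [317.1 182.3] [ 0.6214 -0.035 ]
dial_center 0.3 [103.5 275.6] [ 0.5608 -0.4508]
needle_tip 0.57 [329.  205.1] [ 0.6769 -0.0563]
spice_a 0.87 [106.6 276.6] [ 0.5315 -0.4518]
spice_a 0.68 [273.3 139.4] [0.4261 0.0107]
spoon 0.67 [221.  274.3] [ 0.6504 -0.2862]
top 43.330518446526874 [ 0.3666 -0.1681  1.2501]
tool 0.58 [205.  155.5] [ 0.6835 -0.0154]
tool 0.53 [319.9 216.9] [ 0.528  -0.3216]
round_tool 0.64 [317.5 243.3] [ 0.4594 -0.3159]
stand 0.6 [320.5 231.3] [ 0.4909 -0.3238]
stand 0.56 [181.4 203.2] [0.5542 0.0404]
stand_hole0 0.93 [320.5 216.6] [ 0.524  -0.3186]
stand_hole0 0.92 [316.3 243.9] [ 0.4551 -0.3085]
stand_hole1 0.93 [320.5 216.6] [ 0.524  -0.3186]
stand_hole1 0.92 [316.3 243.9] [ 0.4551 -0.3085]
scale 0.74 [176.8 183.5] [0.6063 0.0555]
well_mouth 0.62 [318.  234.5] [ 0.4782 -0.312 ]
dial_center 0.83 [211.9 172.9] [ 0.6267 -0.0409]
needle_tip 0.51 [219.6 153.4] [ 0.6782 -0.0582]
spice_a 0.72 [373.1 218.9] [ 0.5271 -0.4607]
spice_a 0.64 [187.5 257. ] [0.4153 0.0168]
spoon 0.88 [302.6 173.9] [ 0.6417 -0.2755]
spoon 0.5 [369.  217.5] [ 0.5305 -0.45  ]
[0.1482 0.5296 0.1991] [[-0.963   0.2694  0.    ]
 [ 0.2694  0.963   0.    ]
 [-0.      0.     -1.    ]] -0.0187
```

View pics/scene.png

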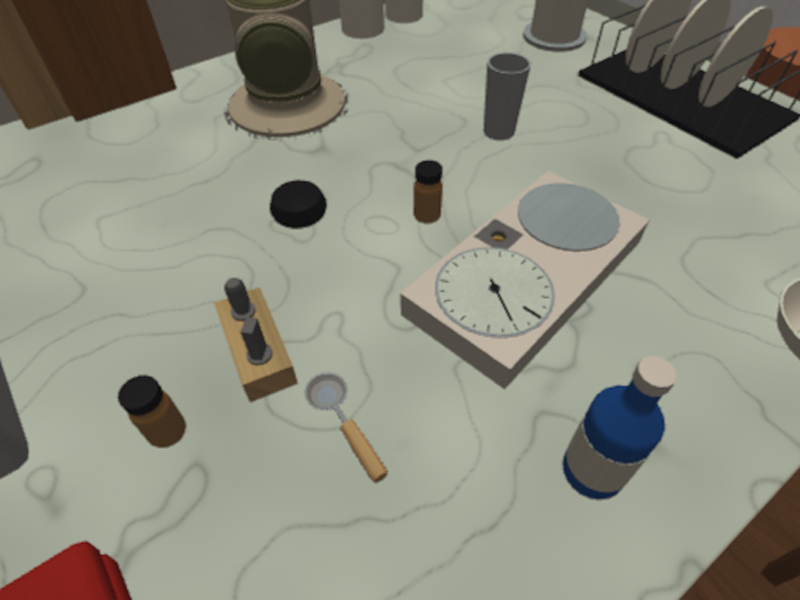

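View pics/top.png

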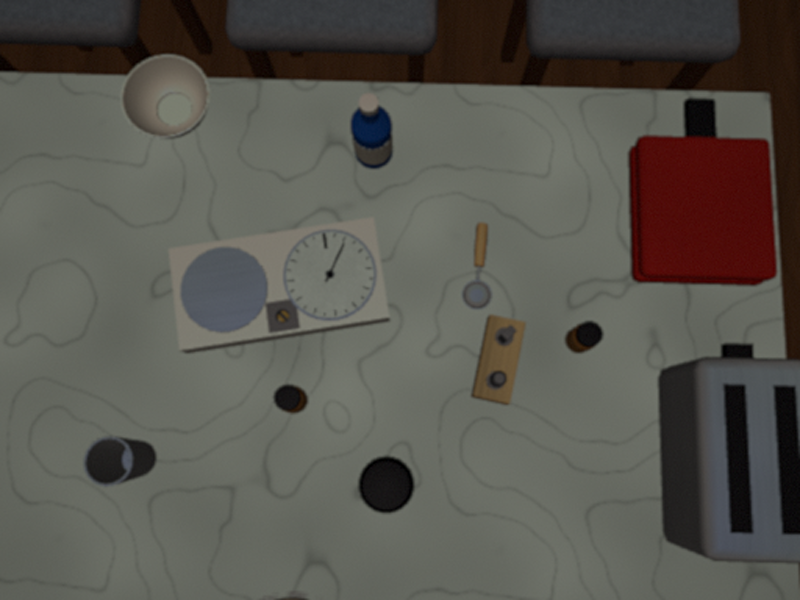

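The scene view shows the stand at about (225–295, 290–395), with the flat tool in its near hole at (257, 340) and the round tool in the far one. The scale's well is at (498, 236). In the top view the brass slot shows at (282, 316), and the needle is clockwise of the zero mark at (325, 240). I'll move over the scale for a close look.

Emit:
jog_arm(plan="0 0 0 -2.9 -2.3 -0.3 0;0 0 0 -2.9 -2.3 -0.3 0;0 0 0 -2.9 -2.3 -0.3 0;0 0 0 -2.9 -2.3 -0.3 0;0 0 0 -2.9 -2.3 -0.3 0;0 0 0 -2.9 -2.3 -0.3 0;0 0 0 -2.9 -2.3 -0.3 0;0 0 0 -2.9 -2.3 -0.3 0;0 0 0 -2.9 -2.3 -0.3 0;0 0 0 -2.9 -2.3 -0.3 0")

```text
time_s: 2.23
position: [0.3662, 0.2284, 0.2295]
tool_rot: [[-0.963, 0.269, 0.001], [0.269, 0.963, 0.0], [-0.001, 0.0, -1.0]]
ft_force: [0.8, 0.7, 0.0]
grip_width: 0.0852
gripper_force: 0.0
```

Emit:
jog_arm(plan="0 0 0 -2.9 -2.3 -0.3 0;0 0 0 -2.9 -2.3 -0.3 0;0 0 0 -2.9 -2.3 -0.3 0;0 0 0 -2.9 -2.3 -0.3 0;0 0 0 -2.9 -2.3 -0.3 0;0 0 0 -2.9 -2.3 -0.3 0;0 0 0 0 0 0 0;0 0 0 0 0 0 0")

```text
time_s: 2.9
position: [0.4965, 0.0489, 0.2467]
tool_rot: [[-0.962, 0.272, -0.001], [0.272, 0.962, 0.0], [0.001, -0.0, -1.0]]
ft_force: [0.4, 0.5, 0.3]
grip_width: 0.0852
gripper_force: 0.0
```

Run:
```python
from h import *
np.set_printoptions(precision=4,suppress=True)
Z={'well_mouth':.045,'screw_top':.036,'dial_center':.05,'needle_tip':.05,'zero_mark':.05}
c='wrist';d=imaging.get_image(c); print(d['fov_y'],d['world_from_camera'])
save(cv2.resize(d['pixels'],(800,600),interpolation=cv2.INTER_CUBIC),'w1.png')
np.savez('w1.npz',**d)
for n,z in Z.items():
    for r in models.tip_of(c,n)[:2]: print(n,round(r['confidence'],2),np.round(r['at'],1),atz(d,r['at'],z)[:2])
s=env.observe(); print(s['position'],s['q'])
```

```text
58.34254897876153 [[ 0.2707  0.923   0.2734  0.4265]
 [ 0.9627 -0.26   -0.0756  0.0687]
 [ 0.0013  0.2837 -0.9589  0.4215]
 [ 0.      0.      0.      1.    ]]
well_mouth 0.82 [260.7 209.9] [0.5539 0.0362]
screw_top 0.57 [261.4 208.4] [0.5554 0.0368]
dial_center 0.68 [215.  279.7] [ 0.6236 -0.041 ]
needle_tip 0.43 [210.9 316. ] [ 0.6713 -0.0617]
zero_mark 0.6 [239.2 310.2] [ 0.6729 -0.025 ]
[0.4954 0.0511 0.2473] [ -7.7541  14.6733  76.9072   0.0021  88.4053 -82.2114]
```

View pics/w1.png

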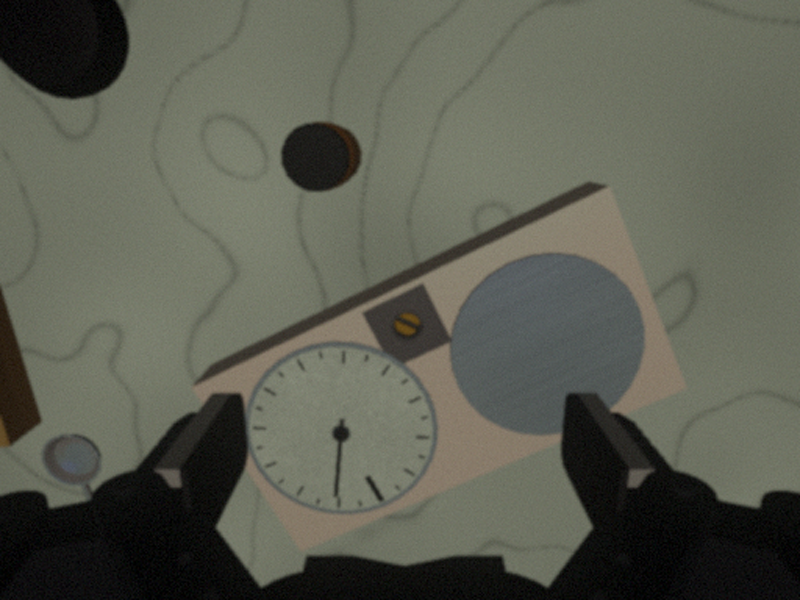

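The wrist view shows the slot at (407, 325), running down to the right. The dial centre is at (341, 433), the needle tip at (337, 497) and the zero mark at (375, 489). I'll measure the angles on a rectified view.

```bash
cat >> h.py <<'E'
def rect(d,c,z,half,n):  # orthographic top view: columns = -y world, rows = -x world (x up)
    g=np.linspace(half,-half,n); X,Y=np.meshgrid(g,g,indexing='ij')
    f=d['pixels'].shape[0]/2/np.tan(np.radians(d['fov_y'])/2); T=np.array(d['world_from_camera'])
    P=np.stack([c[0]+X,c[1]+Y,np.full_like(X,z)],-1); C=(P-T[:3,3])@T[:3,:3]
    return cv2.remap(np.array(d['pixels']),(d['cx']+f*C[...,0]/C[...,2]).astype('f4'),(d['cy']+f*C[...,1]/C[...,2]).astype('f4'),cv2.INTER_CUBIC)
E
python3 - <<'E'
from h import *
d=dict(np.load('w1.npz'))
a=rect(d,(.6236,-.041),.05,.08,400); b=rect(d,(.555,.0365),.036,.016,400)
save(np.hstack([a,b]),'r1.png')
# slot angle: brass mask, dark pixels within
p=b.astype(float); sat=p[...,0]-p[...,2]; print(np.percentile(sat,[5,50,90,99]))
m=sat>40; ys,xs=np.where(m); cr,cc=ys.mean(),xs.mean(); k=.032/399
print('brass centre',.555+.016-cr*k,.0365+.016-cc*k)
(c,wh,ang)=cv2.minAreaRect(np.argwhere(m)[:,::-1].astype('f4')); print(c,wh)
g=cv2.cvtColor(b,cv2.COLOR_RGB2GRAY).astype(float); I,J=np.indices(g.shape); 
w=np.clip(np.median(g[m])-10-g,0,None)*(np.hypot(I-cr,J-cc)<75)
X=-(I-cr);Y=-(J-cc); mx,my=(w*X).sum()/w.sum(),(w*Y).sum()/w.sum()
print('slot ang',np.degrees(.5*np.arctan2(2*(w*(X-mx)*(Y-my)).sum(),(w*((X-mx)**2-(Y-my)**2)).sum())))
E
```

```text
[ 4.  9. 62. 76.]
brass centre 0.5534082989672827 0.035633001971477465
(209.52725219726562, 227.435791015625) (211.8512420654297, 211.93943786621094)
slot ang 48.34604537407925
```

View pics/r1.png

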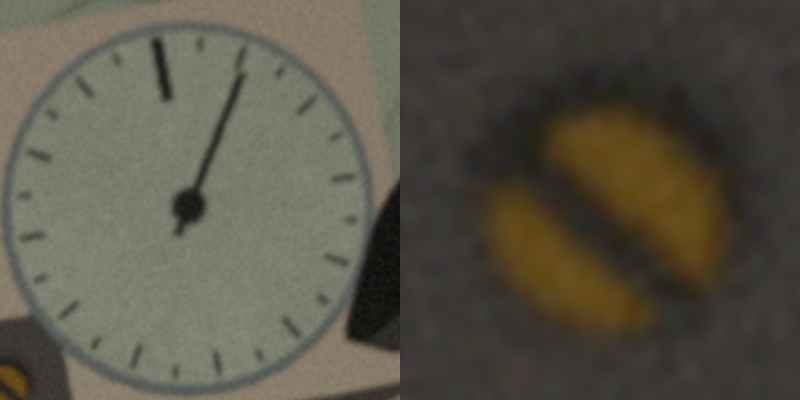

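On the rectified view (x up, y left) the slot lies at about 50° in world. The zero mark is at 11° and the needle at −22°, so the screw must turn about 55° counter-clockwise. Next stop is the stand.

Emit:
jog_arm(plan="0 0 0 -0.6 -3.5 0 0;0 0 0 -0.6 -3.5 0 0;0 0 0 -0.6 -3.5 0 0;0 0 0 -0.6 -3.5 0 0;0 0 0 -0.6 -3.5 0 0;0 0 0 -0.6 -3.5 0 0;0 0 0 -0.6 -3.5 0 0;0 0 0 -0.6 -3.5 0 0;0 0 0 -0.6 -3.5 0 0;0 0 0 -0.6 -3.5 0 0")

```text
time_s: 4.03
position: [0.4591, -0.304, 0.2474]
tool_rot: [[-0.963, 0.269, 0.0], [0.269, 0.963, -0.0], [-0.0, -0.0, -1.0]]
ft_force: [0.0, 0.2, 1.0]
grip_width: 0.0855
gripper_force: 0.0
```

Emit:
jog_arm(plan="0 0 0 0 0 0 0;0 0 0 0 0 0 0")

```text
time_s: 4.2
position: [0.4591, -0.3037, 0.2467]
tool_rot: [[-0.963, 0.271, -0.0], [0.271, 0.963, 0.001], [0.001, 0.0, -1.0]]
ft_force: [-0.1, 0.9, -0.3]
grip_width: 0.0853
gripper_force: 0.0
```

Run:
```python
from h import *
np.set_printoptions(precision=4,suppress=True)
c='wrist';d=imaging.get_image(c); np.savez('w2.npz',**d)
for n in ['tool','stand_hole0']:
    for r in models.tip_of(c,n)[:2]: print(n,round(r['confidence'],2),np.round(r['at'],1),atz(d,r['at'],.04 if 'h' in n else .003)[:2])
P=cloud(d); m=(d['depth']>0)
for n in ['tool','round_tool']:
    for r in models.outline_of(c,n)[:1]:
        M=r['region']&m; pts=P[M]; top=pts[(pts[:,2]>.085)]; print(n,r['confidence'],r['bbox'],len(pts),pts[:,2].max(),len(top))
        if len(top)>5: print(cv2.minAreaRect((top[:,:2]*1000).astype('f4')), top.mean(0))
save(np.hstack([rect(d,(.52,-.32),.098,.05,400),rect(d,(.49,-.315),.04,.08,400)]),'r2.png')
s=env.observe(); print(s['position'],s['q'])
```

```text
tool 0.91 [258.2 208.2] [ 0.5276 -0.3223]
stand_hole0 0.69 [256.2 218. ] [ 0.5265 -0.3245]
stand_hole0 0.67 [253.3 156.5] [ 0.455  -0.3077]
tool 0.6 [256.9, 229.0, 23.2, 39.6] 773 0.10009643439344834 331
((527.6626586914062, -322.0482177734375), (14.16243839263916, 20.81569480895996), 47.25039291381836) [ 0.5258 -0.3216  0.096 ]
round_tool 0.89 [251.7, 162.9, 28.8, 29.8] 716 0.09696445761077493 433
((457.2481384277344, -309.07769775390625), (22.455883026123047, 22.573274612426758), 27.662841796875) [ 0.4564 -0.3086  0.0928]
[ 0.4597 -0.3017  0.2475] [ -45.6189   20.1018   68.9658    0.0028   90.9078 -120.0914]
```

View pics/r2.png

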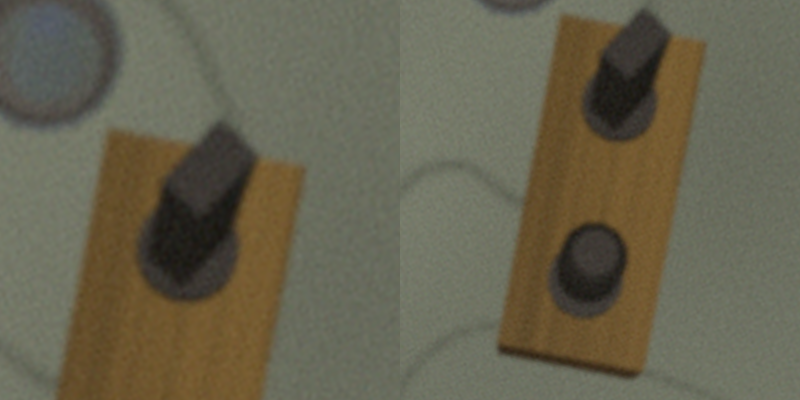

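The stand view shows the flat handle's top face at (210, 170), with its long axis near −43° in world and its centre near (0.527, −0.322). The round tool is in the other hole. I'll align to 47° and descend onto the handle.

Emit:
jog_arm(plan="0 0 6.85 0 0 2.9 0;0 0 6.85 0 0 2.9 0;0 0 6.85 0 0 2.9 0;0 0 6.85 0 0 2.9 0;0 0 0 -3.15 1.6 0 0;0 0 0 -3.15 1.6 0 0;0 0 0 0 0 0 0;0 0 0 0 0 2.5 0;0 0 0 0 0 2.5 0;0 0 0 0 0 2.5 0")

```text
time_s: 5.28
position: [0.5278, -0.3217, 0.0558]
tool_rot: [[-0.732, 0.681, 0.001], [0.681, 0.732, -0.001], [-0.001, -0.0, -1.0]]
ft_force: [0.3, -0.5, 0.2]
grip_width: 0.0857
gripper_force: 0.0
```

Emit:
jog_arm(plan="0 0 0 0 0 0 0;0 0 0 0 0 0 255;0 0 0 0 0 0 255;0 0 0 0 0 0 255;0 0 0 0 0 0 255;0 0 0 0 0 0 255;0 0 0 0 0 0 255;0 0 0 0 0 0 255;0 0 0 0 0 0 255;0 0 0 0 0 0 255", grip_force=50)

```text
time_s: 6.12
position: [0.5276, -0.3228, 0.057]
tool_rot: [[-0.731, 0.682, 0.001], [0.682, 0.731, -0.001], [-0.001, 0.0, -1.0]]
ft_force: [-0.4, 0.2, 5.4]
grip_width: 0.0124
gripper_force: 50.4
```

Emit:
jog_arm(plan="0 0 0 0 0 -1 255;0 0 0 0 0 -2.5 255;0 0 0 0 0 -2.5 255;0 0 0 0 0 -2.5 255;0 0 0 0 0 -1.5 255;0 0 6.7 0 0 0 255;0 0 6.7 0 0 0 255;0 0 6.7 0 0 0 255;0 0 6.7 0 0 0 255;0 0 6.7 0 0 0 255")

```text
time_s: 6.95
position: [0.5271, -0.3226, 0.1566]
tool_rot: [[-0.227, 0.974, -0.0], [0.974, 0.227, -0.0], [-0.0, -0.0, -1.0]]
ft_force: [-0.3, -0.2, -0.6]
grip_width: 0.0123
gripper_force: 49.7
```

Emit:
jog_arm(plan="0 0 6.7 0 0 0 255;0 0 6.7 0 0 0 255;0 0 6.7 0 0 0 255;0 0 6.7 0 0 0 255;0 0 6.7 0 0 0 255;0 0 6.7 0 0 0 255;0 0 6.7 0 0 0 255;0 0 6.7 0 0 0 255;0 0 0 0 0 0 255;0 0 0 0 0 0 255")

```text
time_s: 7.78
position: [0.5272, -0.3226, 0.1565]
tool_rot: [[0.642, 0.767, 0.0], [0.767, -0.642, -0.0], [-0.0, 0.0, -1.0]]
ft_force: [0.3, -0.1, -0.2]
grip_width: 0.0124
gripper_force: 49.7
```

Run:
```python
from h import *
np.set_printoptions(precision=4,suppress=True)
d=imaging.get_image('wrist'); d2=imaging.get_image('scene')
save(np.hstack([cv2.resize(d['pixels'],(512,384))[100:384,56:456],d2['pixels'][100:384,50:450]]),'w3.png')
for c,q in (('scene','stand_hole0'),('scene','tool')):
  for r in models.tip_of(c,q): print(q,r['confidence'],r['at'],atz(d2,r['at'],.04))
s=env.observe(); print(s['position'],s['tool_rot'],s['q'],s['ft_force'],s['grip_width'])
```

```text
stand_hole0 0.81 [154.0, 196.8] [ 0.4504 -0.3092  0.04  ]
stand_hole0 0.75 [165.4, 223.9] [ 0.5221 -0.3212  0.04  ]
tool 0.93 [158.9, 205.3] [ 0.4754 -0.3111  0.04  ]
[ 0.5272 -0.3226  0.1562] [[ 0.643   0.7659  0.    ]
 [ 0.7659 -0.643  -0.0001]
 [-0.      0.0001 -1.    ]] [-42.4187  30.4446  66.935   -0.0016  82.6162  -2.4016] [ 0.5071  0.218  -0.2942] 0.01245810008712224
```

View pics/w3.png

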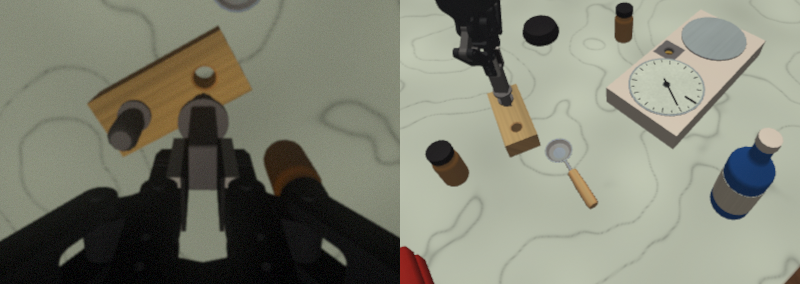

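The wrist view shows the tool upright in the fingers, with the emptied hole visible just past the collar at about (205, 75). The scene view shows the other things undisturbed. I'll use this hole as a reference and move over the well.

Emit:
jog_arm(plan="0 0 0 2.93 -2.09 0 255;0 0 0 2.93 -2.09 0 255;0 0 0 2.93 -2.09 0 255;0 0 0 2.93 -2.09 0 255;0 0 0 2.93 -2.09 0 255;0 0 0 2.93 -2.09 0 255;0 0 0 2.93 -2.09 0 255;0 0 0 2.93 -2.09 0 255;0 0 0 2.93 -2.09 0 255;0 0 0 2.93 -2.09 0 255")

```text
time_s: 8.82
position: [0.5562, 0.0379, 0.1563]
tool_rot: [[0.643, 0.765, 0.0], [0.765, -0.643, -0.0], [0.0, 0.0, -1.0]]
ft_force: [0.2, 0.3, -0.5]
grip_width: 0.0124
gripper_force: 49.7
```

Emit:
jog_arm(plan="0 0 0 0 0 0 255;0 0 0 0 0 0 255;0 0 0 0 0 0 255")

```text
time_s: 9.07
position: [0.5563, 0.0359, 0.1561]
tool_rot: [[0.644, 0.765, -0.0], [0.765, -0.644, -0.0], [-0.0, 0.0, -1.0]]
ft_force: [0.8, 0.3, -0.6]
grip_width: 0.012
gripper_force: 49.7
```

Run:
```python
from h import *
np.set_printoptions(precision=4,suppress=True)
d=imaging.get_image('wrist'); np.savez('w4.npz',**d)
for q,z in (('well_mouth',.045),('screw_top',.036),('needle_tip',.05),('zero_mark',.05)):
  for r in models.tip_of('wrist',q)[:1]: print(q,r['confidence'],r['at'],atz(d,r['at'],z))
s=env.observe(); print(s['position'],s['q'])
save(np.hstack([rect(d,(.555,.036),.045,.03,400),rect(d,(.555,.036),.036,.016,400)]),'r4.png')
b=rect(d,(.555,.036),.036,.016,400).astype(float); m=(b[...,0]-b[...,2])>40; I=np.argwhere(m)
k=.032/399; mn,mx=I.min(0),I.max(0); print('brass x',.555+.016-mn[0]*k,.555+.016-mx[0]*k,'y',.036+.016-mn[1]*k,.036+.016-mx[1]*k)
```

```text
well_mouth 0.87 [254.1, 178.7] [0.5536 0.039  0.045 ]
screw_top 0.7 [257.7, 181.5] [0.5528 0.0334 0.036 ]
needle_tip 0.59 [438.2, 173.6] [ 0.6753 -0.0557  0.05  ]
zero_mark 0.86 [420.1, 143.8] [ 0.6772 -0.0247  0.05  ]
[0.5563 0.0351 0.1561] [-8.5528 24.5112 77.3615 -0.0061 78.1284 31.6589]
brass x 0.5616165413533836 0.5430100250626567 y 0.044461152882205514 0.025934837092731828
```

View pics/r4.png

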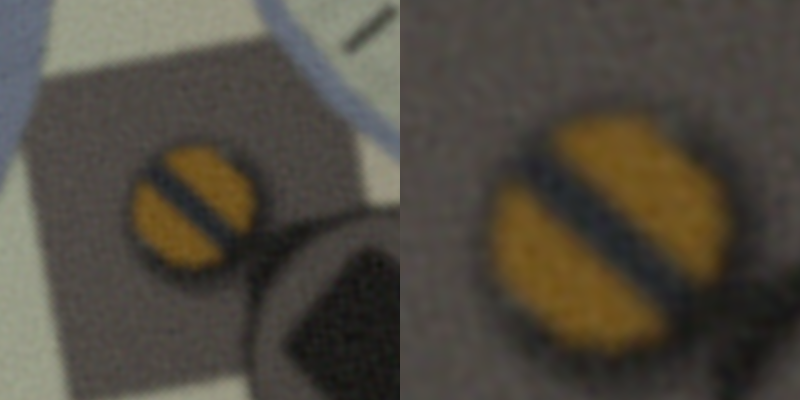

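The rectified view shows the screw at about (612, 232) in the right half, with the slot running from (540, 165) to (685, 300). I'll cross-check the centre against the stand-hole reference seen in the same hand pose.

Run:
```python
from h import *
np.set_printoptions(precision=4,suppress=True)
d=dict(np.load('w4.npz')); im=cv2.cvtColor(cv2.imread('pics/w3.png'),cv2.COLOR_BGR2RGB)
full=np.zeros((384,512,3),'u1'); full[100:384,56:456]=im[:,:400]
e=dict(d); e['pixels']=full
a=rect(e,(.555,.036),.04,.025,300); b=rect(d,(.555,.036),.045,.025,300)
save(np.hstack([cv2.resize(a,(400,400)),cv2.resize(b,(400,400))]),'r5.png')
g=b.astype(float);
# plate mean, slot angle
b=rect(d,(.5523,.0352),.036,.012,300); k=.024/299
s=b[...,0].astype(float)-b[...,2]; I,J=np.indices(s.shape); X=149.5-I; Y=149.5-J
w=(np.hypot(X,Y)<95)*np.clip(25-s,0,None)
print('slot',np.degrees(.5*np.arctan2(2*(w*X*Y).sum(),(w*(X*X-Y*Y)).sum())), 'c',.5523+(w*X).sum()/w.sum()*k,.0352+(w*Y).sum()/w.sum()*k)
```

```text
slot 47.30048350769984 c 0.5523310710027994 0.035357614894054146
```

View pics/r5.png

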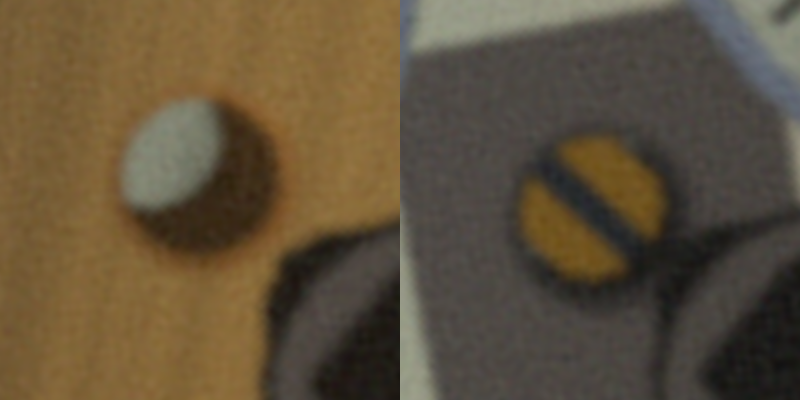

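Emit:
jog_arm(plan="0 0 0 -0.32 -0.23 0 255;0 0 0 0 0 2 255;0 0 0 0 0 2 255;0 0 0 0 0 1.4 255;0 0 0 0 0 0 255;0 0 0 0 0 0.3 255;0 0 0 0 0 0.3 255;0 0 0 0 0 0.2 255;0 0 0 0 0 0 255;0 0 0 0 0 0 255")

```text
time_s: 10.15
position: [0.5527, 0.0351, 0.0946]
tool_rot: [[0.645, 0.765, 0.001], [0.765, -0.645, -0.0], [0.0, 0.001, -1.0]]
ft_force: [-0.2, -0.5, 0.1]
grip_width: 0.0121
gripper_force: 49.7
```

Emit:
jog_arm(plan="0 0 0 0 0 0.2 255;0 0 0 0 0 0.2 255;0 0 0 0 0 0.1 255;0 0 0 0 0 0 255;0 0 0 0 0 0 255")

```text
time_s: 10.57
position: [0.5525, 0.0352, 0.0891]
tool_rot: [[0.645, 0.765, -0.0], [0.765, -0.645, 0.0], [-0.0, -0.0, -1.0]]
ft_force: [0.3, -1.0, -0.2]
grip_width: 0.0126
gripper_force: 49.7
```

Emit:
jog_arm(plan="0 0 0 0 0 0.1 255;0 0 0 0 0 0.1 255;0 0 0 0 0 0 255;0 0 0 0 0 0 255")

```text
time_s: 10.9
position: [0.5525, 0.0352, 0.0871]
tool_rot: [[0.645, 0.765, -0.0], [0.765, -0.645, 0.0], [-0.0, -0.0, -1.0]]
ft_force: [1.0, 1.0, -0.9]
grip_width: 0.0124
gripper_force: 49.7
```

Emit:
jog_arm(plan="0 0 0 0 0 0.1 255;0 0 0 0 0 0.1 255;0 0 0 0 0 0 255;0 0 0 0 0 0 255")

```text
time_s: 11.23
position: [0.5524, 0.0352, 0.0851]
tool_rot: [[0.644, 0.765, -0.0], [0.765, -0.644, 0.0], [-0.0, -0.0, -1.0]]
ft_force: [-0.2, 0.9, -0.0]
grip_width: 0.0124
gripper_force: 49.7
```

Emit:
jog_arm(plan="0 0 0 0 0 0.05 255;0 0 0 0 0 0 255;0 0 0 0 0 0 255")

```text
time_s: 11.48
position: [0.5526, 0.0352, 0.0848]
tool_rot: [[0.645, 0.765, 0.0], [0.765, -0.645, -0.0], [0.0, 0.0, -1.0]]
ft_force: [0.1, -0.3, 1.2]
grip_width: 0.012
gripper_force: 49.9
```

Emit:
jog_arm(plan="0 0 0 0 0 0.05 255;0 0 0 0 0 0 255;0 0 0 0 0 0 255")

```text
time_s: 11.73
position: [0.5526, 0.0351, 0.0844]
tool_rot: [[0.645, 0.765, 0.001], [0.765, -0.645, -0.0], [0.0, 0.0, -1.0]]
ft_force: [-0.1, 0.4, 2.5]
grip_width: 0.0119
gripper_force: 50.2
```

Emit:
jog_arm(plan="0 0 0 0 0 0.04 255;0 0 0 0 0 0 255;0 0 0 0 0 0 255")

```text
time_s: 11.98
position: [0.5527, 0.0352, 0.0841]
tool_rot: [[0.645, 0.765, 0.001], [0.765, -0.645, -0.0], [0.0, 0.001, -1.0]]
ft_force: [-0.2, 0.3, 5.2]
grip_width: 0.0123
gripper_force: 50.4
```

The force rises about 6 N/mm at the expected depth, so the blade is seated. Now I'll turn counter-clockwise.

Emit:
jog_arm(plan="0 0 -4 0 0 0 255;0 0 -4 0 0 0 255;0 0 -4 0 0 0 255;0 0 -4 0 0 0 255;0 0 -4 0 0 0 255;0 0 -4 0 0 0 255;0 0 -4 0 0 0 255;0 0 -4 0 0 0 255;0 0 0 0 0 0 255;0 0 0 0 0 0 255")

```text
time_s: 12.82
position: [0.5526, 0.0351, 0.084]
tool_rot: [[0.141, 0.99, 0.001], [0.99, -0.141, -0.0], [-0.0, 0.001, -1.0]]
ft_force: [-0.1, -0.2, 5.6]
grip_width: 0.0122
gripper_force: 50.4
```

```bash
cat > needle.py <<'E'
from h import *
np.set_printoptions(precision=4,suppress=True)
import sys
o=[]
for c in ['wrist','top','scene']:
    d=imaging.get_image(c); r={}
    for q in ('dial_center','needle_tip','zero_mark'):
        t=models.tip_of(c,q)[:1]
        if t: p=atz(d,t[0]['at'],.05); r[q]=p[:2]; print(c,q,round(t[0]['confidence'],2),p[:2])
    a=rect(d,(.6225,-.040),.05,.075,400); o.append(a)
s=env.observe(); print(s['position'],s['ft_force'],s['wrist_torque'],s['q'][5])
save(np.hstack(o[:2] if len(sys.argv)<3 else o[::2]),sys.argv[1])
E
python3 needle.py n1.png
```

```text
wrist dial_center 0.92 [ 0.6215 -0.0372]
wrist needle_tip 0.75 [ 0.6786 -0.0434]
wrist zero_mark 0.78 [ 0.6752 -0.0263]
top dial_center 0.8 [ 0.6194 -0.0397]
top needle_tip 0.45 [ 0.6366 -0.2792]
scene dial_center 0.91 [ 0.6252 -0.0356]
scene needle_tip 0.42 [ 0.6798 -0.0426]
scene zero_mark 0.94 [ 0.6811 -0.0317]
[0.5526 0.0351 0.084 ] [-0.6501  0.5368  5.6562] [-0.0208  0.1391 -0.0024] -0.47834513068876494
```

```bash
cat > ang.py <<'E'
from h import *
def meas(d):
    # dial centre by hub/disc: refine as circle of needle-independent ticks -> use blue ring via Hough
    c=np.array([.6225,-.040]); h=.09;n=600;k=2*h/(n-1)
    a=cv2.cvtColor(rect(d,c,.05,h,n),cv2.COLOR_RGB2GRAY); a=cv2.GaussianBlur(a,(0,0),2)
    H=cv2.HoughCircles(a,cv2.HOUGH_GRADIENT,1.0,300,param1=60,param2=15,minRadius=int(.069/k),maxRadius=int(.075/k))
    if H is None: return None
    u,v,r=H[0,0]; c2=c+np.array([h-v*k,h-u*k])
    th=np.radians(np.arange(-60,60,.25))
    def prof(r0,r1):
        rr=np.linspace(r0,r1,30)/k
        X=(u-np.outer(rr,np.sin(th))).astype('f4');Y=(v-np.outer(rr,np.cos(th))).astype('f4')
        g=cv2.remap(a,X,Y,cv2.INTER_LINEAR).astype(float); g=np.median(g)-g; return g.mean(0)
    def peak(p):
        i=p.argmax(); s=slice(max(0,i-12),i+13); w=np.clip(p[s]-p[i]*.4,0,None); return np.degrees((w*th[s]).sum()/w.sum()),p[i]
    pn=prof(.018,.040); N=peak(pn)
    pz=prof(.059,.065); q=prof(.046,.052).copy()
    q[np.abs(np.degrees(th)-N[0])<6]=0 if abs(N[0]-11)>8 else q[np.abs(np.degrees(th)-N[0])<6]
    return c2,r*k,'needle',N,'zero outer',peak(np.where(np.abs(np.degrees(th)-11)<7,pz,0)),'inner',peak(q)
if __name__=='__main__':
    np.set_printoptions(precision=4,suppress=True)
    print('w1',meas(dict(np.load('w1.npz'))))
    for c in ['wrist','scene']: print(c,meas(imaging.get_image(c)))
E
python3 ang.py
```

```text
w1 None
wrist (array([ 0.6207, -0.0346]), np.float32(0.0746444), 'needle', (np.float64(-58.503359456561604), np.float64(122.03333333333333)), 'zero outer', (np.float64(10.054443161383592), np.float64(107.96666666666667)), 'inner', (np.float64(-51.00488635483212), np.float64(122.1)))
scene None
```

View pics/n1.png

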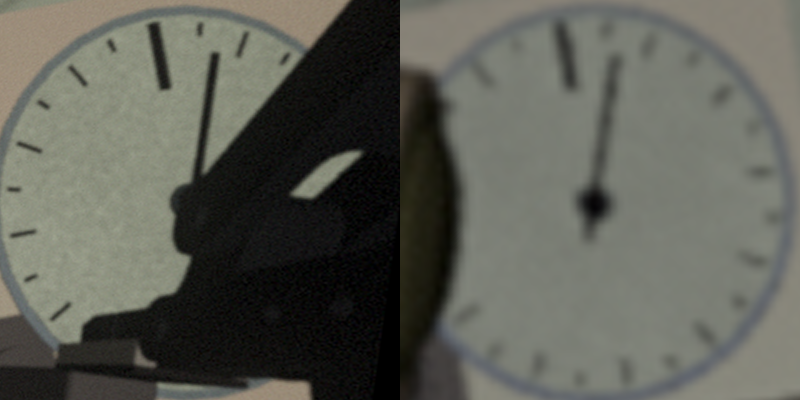

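The rectified top view shows the hub at (594, 204), the needle tip at (615, 57) and the zero mark at (567, 57). About 18.5° of needle remains, which is roughly 31° of screw.

Emit:
jog_arm(plan="0 0 -4 0 0 0 255;0 0 -4 0 0 0 255;0 0 -4 0 0 0 255;0 0 -4 0 0 0 255;0 0 -4 0 0 0 255;0 0 -4 0 0 0 255;0 0 -4 0 0 0 255;0 0 -2.5 0 0 0 255;0 0 0 0 0 0 255;0 0 0 0 0 0 255")

```text
time_s: 14.35
position: [0.5526, 0.035, 0.084]
tool_rot: [[-0.381, 0.925, 0.001], [0.925, 0.381, -0.0], [-0.001, 0.0, -1.0]]
ft_force: [-0.5, -0.7, 6.7]
grip_width: 0.0121
gripper_force: 50.4
```

```bash
cat > fit.py <<'E'
from h import *
# top view: dark-pixel analysis about the hub (fixed, top camera does not move)
d=imaging.get_image('top'); h=.075;n=400;k=2*h/(n-1)
a=rect(d,(.6225,-.040),.05,h,n); save(a,'t_last.png'); g=cv2.cvtColor(a,cv2.COLOR_RGB2GRAY).astype('f4')
u,v=194,204; print('hub min',g[v-4:v+5,u-4:u+5].min(),'median',np.median(g))
w=np.clip(np.median(g)-25-g,0,None); w[np.hypot(*(np.indices(g.shape)-np.array([[[v]],[[u]]])))>15]=0
I,J=np.indices(g.shape); v,u=(w*I).sum()/w.sum(),(w*J).sum()/w.sum(); print('hub',u,v)
th=np.arange(-40,40,.25); t=np.radians(th)
for nm,r0,r1 in (('needle',.02,.038),('mark',.058,.065)):
    rr=np.linspace(r0,r1,30)/k
    p=np.median(g)-cv2.remap(g,(u-np.outer(rr,np.sin(t))).astype('f4'),(v-np.outer(rr,np.cos(t))).astype('f4'),cv2.INTER_LINEAR).mean(0)
    if nm=='mark': p[abs(th-11)>9]=0
    i=p.argmax(); s=slice(max(0,i-12),i+13); q=np.clip(p[s]-.4*p[i],0,None); print(nm,(q*th[s]).sum()/q.sum(),p[i])
s=env.observe(); print(s['ft_force'],s['position'],s['q'])
E
python3 fit.py
```

```text
hub min 4.0 median 123.0
hub 193.98872007869713 203.9548147338507
needle 10.229869087894208 46.97165
mark 10.687279551846036 67.86022
[-0.23405965 -0.24165755  5.38850349] [0.55265437 0.03501174 0.08406244] [-8.61703304e+00  2.84287391e+01  8.39232363e+01 -1.70412258e-02
  6.76078416e+01 -3.09810522e+01]
```

The needle is within 0.5° of zero. I'll lift straight out and return to the stand.

Emit:
jog_arm(plan="0 0 0 0 0 -0.3 255;0 0 0 0 0 -0.5 255;0 0 0 0 0 -1 255;0 0 0 0 0 -2 255;0 0 0 0 0 -2 255;0 0 0 0 0 -1.4 255;0 0 -6.15 0 0 0 255;0 0 -6.15 0 0 0 255;0 0 -6.15 0 0 0 255;0 0 -6.15 0 0 0 255")

```text
time_s: 15.23
position: [0.5524, 0.0352, 0.1565]
tool_rot: [[-0.735, 0.678, 0.0], [0.678, 0.735, -0.0], [-0.0, 0.0, -1.0]]
ft_force: [0.3, -0.8, -0.4]
grip_width: 0.012
gripper_force: 49.7
```

Emit:
jog_arm(plan="0 0 0 -2.25 -2.79 0 255;0 0 0 -2.25 -2.79 0 255;0 0 0 -2.25 -2.79 0 255;0 0 0 -2.25 -2.79 0 255;0 0 0 -2.25 -2.79 0 255;0 0 0 -2.25 -2.79 0 255;0 0 0 -2.25 -2.79 0 255;0 0 0 -2.25 -2.79 0 255;0 0 0 -2.25 -2.79 0 255;0 0 0 -2.25 -2.79 0 255")

```text
time_s: 16.07
position: [0.5261, -0.324, 0.1565]
tool_rot: [[-0.731, 0.682, 0.0], [0.682, 0.731, -0.0], [-0.0, 0.0, -1.0]]
ft_force: [0.7, -0.4, 0.8]
grip_width: 0.0122
gripper_force: 49.7
```

Emit:
jog_arm(plan="0 0 0 0 0 0 255;0 0 0 0 0 0 255;0 0 0 0 0 0 255")

```text
time_s: 16.32
position: [0.5265, -0.3218, 0.156]
tool_rot: [[-0.731, 0.682, -0.0], [0.682, 0.731, 0.0], [0.0, 0.0, -1.0]]
ft_force: [0.0, 1.0, -0.4]
grip_width: 0.012
gripper_force: 49.7
```

```bash
python3 fit.py
python3 - <<'E'
from h import *
d=imaging.get_image('wrist'); s=env.observe(); print(s['position'],s['tool_rot'][:2])
for r in models.tip_of('wrist','stand_hole0')[:2]: print(r['confidence'],r['at'],atz(d,r['at'],.04))
b=rect(d,(.5275,-.322),.04,.025,300); save(b,'hole.png'); sat=b[...,0].astype(float)-b[...,2]
m=(sat<25).astype('u1'); n,l,st,c=cv2.connectedComponentsWithStats(m)
for i in range(1,n):
    if st[i,4]>1500: print(st[i],.5275+.025-c[i][1]*.05/299,-.322+.025-c[i][0]*.05/299)
E
```

```text
hub min 6.0 median 125.0
hub 194.0031039280745 203.92430696778337
needle 10.245734632969933 47.859703
mark 10.675186899303396 68.76185
[-0.33806412  0.80695272 -0.51027228] [ 0.52667628 -0.32126802  0.15610153] [-4.23682239e+01  3.03401240e+01  6.71480439e+01  1.21934933e-02
  8.25252143e+01 -8.93899829e+01]
[ 0.5267868  -0.32105964  0.15617213] [[-7.31925016e-01  6.81385179e-01  9.81864646e-05]
 [ 6.81385185e-01  7.31925001e-01  1.51388537e-04]]
0.63 [169.5, 251.1] [ 0.52135293 -0.42849908  0.04      ]
0.56 [257.7, 180.2] [ 0.52740242 -0.32240449  0.04      ]
[  172     0   128   113 12421] 0.543992668447195 -0.337495274617186
[  98  132   77   73 3819] 0.5245540932023565 -0.3195846213397018
```

Emit:
jog_arm(plan="0 0 0 -0.1 0 0 255;0 0 0 0 0 2 255;0 0 0 0 0 2 255;0 0 0 0 0 1.5 255;0 0 0 0 0 0.5 255;0 0 0 0 0 0.5 255;0 0 0 0 0 0.5 255;0 0 0 0 0 0.5 255;0 0 0 0 0 0 255;0 0 0 0 0 0 255")

```text
time_s: 17.3
position: [0.5274, -0.3231, 0.081]
tool_rot: [[-0.731, 0.682, 0.0], [0.682, 0.731, -0.0], [-0.0, -0.0, -1.0]]
ft_force: [0.7, 0.6, -0.9]
grip_width: 0.012
gripper_force: 49.7
```

Inside the hole with no force; on down to the collar.

Emit:
jog_arm(plan="0 0 0 0 0 0.5 255;0 0 0 0 0 0.5 255;0 0 0 0 0 0.5 255;0 0 0 0 0 0.4 255;0 0 0 0 0 0.2 255;0 0 0 0 0 0.2 255;0 0 0 0 0 0.1 255;0 0 0 0 0 0 255;0 0 0 0 0 0 255")

```text
time_s: 18.05
position: [0.5275, -0.3231, 0.057]
tool_rot: [[-0.731, 0.682, 0.001], [0.682, 0.731, -0.0], [-0.001, 0.0, -1.0]]
ft_force: [-0.2, 0.5, 2.3]
grip_width: 0.0125
gripper_force: 49.9
```

Emit:
jog_arm(plan="0 0 0 0 0 0 0;0 0 0 0 0 0 0;0 0 0 0 0 0 0;0 0 0 0 0 0 0;0 0 0 0 0 0 0;0 0 0 0 0 0 0;0 0 0 0 0 0 0;0 0 0 0 0 0 0")

```text
time_s: 18.72
position: [0.5273, -0.323, 0.0567]
tool_rot: [[-0.731, 0.682, -0.0], [0.682, 0.731, 0.0], [0.0, -0.0, -1.0]]
ft_force: [0.2, -1.0, 0.2]
grip_width: 0.0851
gripper_force: 0.0
```

Emit:
jog_arm(plan="0 0 0 0 0 -1 0;0 0 0 0 0 -3 0;0 0 0 0 0 -3 0;0 0 0 0 0 -3.5 0;0 0 0 0 0 -3.5 0;0 0 0 0 0 -3.5 0;0 0 0 0 0 -1.5 0;0 0 0 3 0 0 0;0 0 0 3 0 0 0;0 0 0 0 0 0 0")

```text
time_s: 19.55
position: [0.4806, -0.2787, 0.2481]
tool_rot: [[-0.732, 0.682, -0.001], [0.682, 0.732, 0.001], [0.001, 0.0, -1.0]]
ft_force: [-0.4, -0.6, 0.4]
grip_width: 0.0852
gripper_force: 0.0
```

```bash
python3 fit.py
python3 - <<'E'
from h import *
d=imaging.get_image('wrist'); e=imaging.get_image('scene'); P=cloud(d)
for r in models.outline_of('wrist','tool')[:1]:
    p=P[r['region']&(d['depth']>0)]; t=p[p[:,2]>.085]; print(r['confidence'],p[:,2].max(),cv2.minAreaRect((t[:,:2]*1000).astype('f4')))
save(np.hstack([cv2.resize(d['pixels'],(400,300)),cv2.resize(e['pixels'],(400,300))]),'fin.png')
s=env.observe(); print(s['position'],s['time_s'],s['grip_width'],s['gripper_force'])
E
```

```text
hub min 5.0 median 121.0
hub 193.98045274400485 203.93719352455162
needle 10.240551164507457 46.432716
mark 10.674390055651331 66.77454
[-0.06123886  0.26203191  0.92824735] [ 0.48211339 -0.28045077  0.24825547] [-4.23485514e+01  2.09066149e+01  6.76099048e+01  5.99727614e-05
  9.14394374e+01 -8.93453903e+01]
0.57 0.09974322386450274 ((527.994140625, -322.5898742675781), (13.545747756958008, 21.871809005737305), 46.91910934448242)
[ 0.48382317 -0.28249484  0.24729051] 19.75 0.08525260544314488 0.0
```

View pics/fin.png

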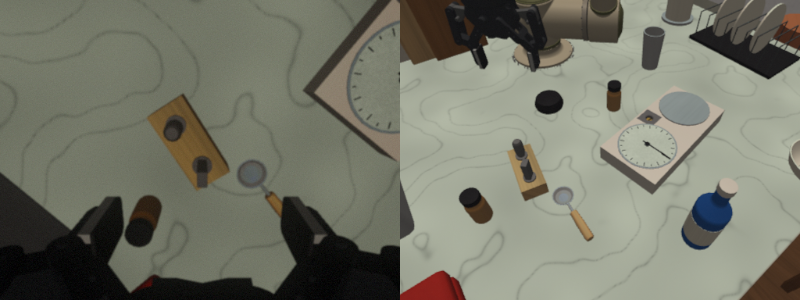

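Both tools stand upright in the stand, at about (175, 128) and (202, 172) in the left view. The needle is still on zero, the other things are in place, and the arm is clear.

```bash
python3 -c "
from rig import job
print(job.close_job())"
```

```text
the job is handed in; nothing more can be done
None
```

The job is handed in: the needle reads within about 0.5° of the zero mark, the tool is back upright and seated to its collar in the free hole, and the seated press stayed below about 7 N.

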